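# Raise the router bit to its marked setting, click by click

### The arm

A 6-joint arm with a two-finger parallel gripper is mounted at the origin on the work surface. World frame = base frame: x ahead of the robot, y to its left, z up, the work surface at z = 0. Lengths are in mm, angles in rad, forces in N, time in s.
With the tool pointing down it reaches from about 250 to 800 mm from the base axis. Payload 3.9 kg.
Tool frame: the origin (TCP) lies at the very end of the fingers, on their centre line; the grasp point (between the pads) lies 19 mm behind it; z points along the fingers, y is the direction in which the jaws open and shut (so a half turn about z gives the same grasp; the last joint's range is limited). The gripper opens to 85 mm and grips with 20 to 120 N. Pads are 22 mm wide; open, the fingers measure 114 mm over their backs; the gripper's body (76 mm by 85 mm) begins 54 mm behind the grasp point. The pads swing forward as they close: fully open they stand 13 mm farther back than shut.
Start: joints at [-1.285, 0.26, -0.138, 1.173, 0, 1.571], TCP at [148.006, -503.696, 231.304] pointing down, gripper open.
Joint ranges: [-2.78, 2.78], [-0.83, 1.72], [-1.28, 1.37], [-1.9, 2.12], [-1.57, 1.48], [-3.14, 3.14]. Speed limits (rad/s): [2.57, 2.57, 3.14, 3.14, 3.14, 3.14].

### API

Orientations are given as a unit quaternion [w, x, y, z].
In Python, from station import robot gives the robot as it stands. Calls block until the motion is done:
- robot.move_pose(position, orientation): joint-space move of the TCP to a pose.
- robot.move_straight(position, rot=None, velocity=150): straight line of the TCP; rot=None keeps the orientation; velocity is the mean speed in mm/s.
- robot.move_j(angles): joint-space move.
- robot.gripper_to(opening, grip_force=None): opening from 0.0 (shut) to 1.0 (fully open); grip_force is the grip in N (None keeps the last); returns when the fingers have stopped.
- robot.hold(seconds).
- robot.solve_ik(position, orientation): joint angles nearest the present ones, or None.
- robot.read_state(): the state.
- robot.read_camera(name): name is "scene" or "side" or "wrist"; returns the picture (384x512x3 uint8, blue, green, red); there is no depth.
- robot.get_calibration(name): a dict with "fx", "fy", "cx", "cy" (pixels), "cam_to_world" (4x4, takes a point from camera to world coordinates). Camera axes: x right, y down, z forward; pixel columns grow to the right and rows downward; lengths in mm; the calibration is good to about 2 mm. The wrist camera is an equidistant fisheye: a pixel r from the principal point sees the ray r / f radians off the axis. A picture is of the moment at which its call begins: read the wrist's pose just before it. get_calibration takes no time and is no camera call; for the wrist camera it gives the pose at the moment of the call.
A pose or a line that the arm cannot do raises robot.Unreachable and nothing moves.
- robot.close_job(): hands the job in, once; it reports no verdict.
Trained networks look in the newest picture that a camera, given by its name, has taken for a name from the list of things; names that differ only in an ending like _2 or _b are one class to them, and where a whole thing is asked for, a point or a joint stands for the part that bears it (a point fixed in the world has none). Each returns a list of dicts, best first, with "p" (0 to 1); they miss things now and then, are a little off and sometimes report something else, mostly with a low value. They report only what shows in the picture. A call takes as long as a camera call.
- robot.spot_in(camera, thing): "point" ([x, y, z] in mm, in the coordinates of the camera as it stood for that picture, good to about 4 mm: the middle of the surface that is visible of it).
The state is a dict: "t": time; "q": joint angles; "dq": joint speeds; "tau": joint torques, N m; "tool_pos": TCP position; "eef_rot": TCP orientation; "wrist_force": force on the tool from outside, world axes, zero at the start; "wrist_torque": the same for the moment, N m; "gripper_width": opening from 0.0 (shut) to 1.0 (fully open).
Only numpy, scipy, OpenCV 4.12 (cv2) and the standard library are available. Lean on these libraries where they do the work, as an engineer would, in place of code of your own. Each camera call takes 0.05 s, during which the arm holds its last target.

### The job

The router bit is set too low: bring it up to its marked height by flicking the router lift's black thumbwheel towards the robot with a fingertip, one click at a time, until the white line on the rim rests at the pointer at the very top. Do not run past the line, do not take hold of the wheel by its sides, keep off the cutter, and leave everything lying about where it is; finish with the hand clear.

Things in the scene. Friction and masses are not known exactly. Their poses are not given: they have to be found in the camera images.
- wheel_top (a point): Highest point of the thumbwheel's rim, 66 mm above the bench; fixed to the housing, does not turn. Wheel: upright, knurled black rubber rim, radius 32 mm, rim 14 mm wide, its axle 32 mm below this point along this point's y axis. This point's x axis is level, in the wheel's plane, pointing away from the operator over the board; z is up. To raise the bit, draw the wheel's top along this point's -x, towards the robot
- lift: The fixed router table. Origin on the bench under the wheel's centre, axes as wheel_top. The wheel sits in a slot of an aluminium housing 100 x 56 mm, top 40 mm above the bench, from which 26 mm of it stand up. Beyond it in +x: a plywood board, x 45 to 345 mm, y -340 to 140 mm, top 38 mm above the bench, with a black dust nozzle 70 mm wide on its right part, 110 mm above the bench
- pointer (a point): Tip of the steel pointer tab on the housing beside the wheel's top, 13.5 mm to the +y side of the wheel's middle, 60 mm above the bench, so 6 mm lower than the rim's top
- wheel (a joint): Thumbwheel angle, rad. 0: white line at the pointer, at the very top (wanted). Grows as the top rolls to the robot; negative: line still on the far side. One click is 0.314 rad (10 mm at the rim), clicks stand at its multiples; starts 2, 3 or 4 clicks short. Turns by friction under a fingertip pressed on top with 5 to 15 N and dragged; the click spring resists with about 1.5 N; let go, it snaps to the nearest click
- wheel_hub (a point): The wheel's centre, on its axle. The wheel's sides are two flat aluminium hub faces of radius 26.5 mm, 16 mm apart; they are not to be gripped
- bit_top (a point): Top of the guide bearing on the router bit (cutter 33 mm wide) standing in the middle of the board, about 30 mm above the board's top; it rises 0.5 mm with each click of the wheel. 190 mm to +x and 100 mm to -y of the wheel
- bit: The router bit itself, a sharp cutter not to be touched; origin at its axis, about 4 mm above the board's top
- mirror_frame: Loose bystander: a dark walnut hand-mirror frame lying flat, 18 mm thick: a ring 150 mm across with a handle out to 200 mm from the ring's centre along its +x; origin under the ring's centre
- drilled_block: Loose bystander on the board: a pale wood block 55 x 45 x 28 mm with a hole; origin under its centre
- setup_block: Loose bystander on the board: an upright brass setup block 20 x 20 mm, 45 mm tall; origin under its centre
- spare_bit: Loose bystander on the board: a spare steel router bit standing on its 32 mm wide cutter, shank up, 55 mm tall; origin under its centre
- collet_wrench: Loose bystander on the bench left of the drive housing: a flat dark steel wrench 170 mm long along its x; origin under its middle
- flat_pencil: Loose bystander on the bench right of the drive housing: a flat carpenter's pencil 150 x 14 x 7 mm along its x; origin under its middle
- push_pad: Loose bystander on the bench further right: a grey plastic push pad 160 x 75 mm with a bridge handle, 67 mm tall; origin under its centre
- reducer_ring: Loose bystander on the board: an aluminium ring 68 mm across, 6 mm thick, lying flat; origin under its centre

How it is judged:
By the outcome, as a careful person would: the job done as asked, in the order asked, and still so for the second after the job is handed in, with the robot touching nothing.
It also fails if it takes over 48 s, if anything falls off the work surface, if the arm or the gripper's body presses on something with over 40 N, if the wrist force passes 120 N, or if a joint passes its speed limit or range.

## Working session

There is one attempt and no reset: what is moved stays moved. The work goes in short steps, each a Python script; the robot and the scene stay as the last script left them, time stands still between calls to the robot, and variables do not carry over. Pictures are saved under pics/ and viewed, and the job is handed in when it is done.

```bash
ls; mkdir -p pics
cat > h.py <<'E'
from station import robot
import numpy as np, cv2
def snap(n,f):
    im=robot.read_camera(n); cv2.imwrite('pics/'+f,im); return im
def w(cam,p):
    T=np.array(robot.get_calibration(cam)["cam_to_world"]); return (T@np.r_[p,1])[:3]
def px(cam,P):
    c=robot.get_calibration(cam); T=np.linalg.inv(np.array(c["cam_to_world"])); p=(T@np.r_[P,1])[:3]
    return np.array([c["fx"]*p[0]/p[2]+c["cx"],c["fy"]*p[1]/p[2]+c["cy"]])
E
python3 - <<'E'
from h import *
np.set_printoptions(precision=1,suppress=True)
for n in ("scene","side","wrist"):
    im=snap(n,n+"0.png"); c=robot.get_calibration(n); print(n,c["fx"],c["cx"],c["cy"],np.array(c["cam_to_world"]))
    for t in ("wheel","wheel_hub","bit","lift","pointer","wheel_top"):
        try:
            r=robot.spot_in(n,t); print(t,[(round(d["p"],2),w(n,d["point"])) for d in r[:3]])
        except Exception as e: print(t,e)
s=robot.read_state(); print(s)
E
```

```text
pics
scene 456.85789653104143 257.50221455016487 193.76186429285633 [[   0.9    0.3   -0.4  960.1]
 [   0.5   -0.6    0.7 -615.5]
 [   0.    -0.8   -0.7  753.9]
 [   0.     0.     0.     1. ]]
wheel [(0.71, array([604.7, 387.2,  20.6])), (0.63, array([527.5,  42.5,  54.3])), (0.63, array([488. , -47.3,   4.5]))]
wheel_hub [(0.78, array([525.1,  44. ,  54.4]))]
bit [(0.6, array([730.3, -17. ,  52.4])), (0.51, array([608.7, 384.5,  21.6]))]
lift [(0.91, array([766.3, -95.5,  41.7]))]
pointer [(0.79, array([764.9, -93.3,  37.6]))]
wheel_top [(0.58, array([764.4, -95. ,  41. ]))]
side 447.6443108312351 255.66599339577257 187.25189876989882 [[ -0.8  -0.4   0.4  99.9]
 [ -0.6   0.6  -0.5 655. ]
 [ -0.   -0.7  -0.7 889.4]
 [  0.    0.    0.    1. ]]
wheel [(0.73, array([512.6,  55.7,  52.9]))]
wheel_hub [(0.73, array([515.4,  55.8,  51.9]))]
bit [(0.16, array([ 499. , -161.5,   17.5]))]
lift [(0.95, array([716.3,  28.8,  40.4]))]
pointer [(0.75, array([566.6, 180.1,  79.6])), (0.61, array([716.5,  28.4,  38.9])), (0.49, array([597.8, 417.8,  13.5]))]
wheel_top [(0.56, array([716.1,  25.4,  40.4])), (0.2, array([474.8, -45. ,   4.5]))]
wrist 297.3186396354542 250.90707037593995 187.8731846433604 [[   0.3   -0.9   -0.3  211.5]
 [  -1.    -0.3   -0.1 -484.7]
 [   0.     0.3   -1.   374.3]
 [   0.     0.     0.     1. ]]
wheel []
wheel_hub []
bit []
lift []
pointer []
wheel_top []
{'t': 1.05, 'q': array([-1.3,  0.3, -0.1,  1.2,  0. ,  1.6]), 'dq': array([-0.,  0.,  0.,  0.,  0.,  0.]), 'tau': array([ -0. , -40.6,  25.4,   0. ,  -0. ,   0. ]), 'tool_pos': array([ 148. , -503.7,  231.3]), 'eef_rot': array([0. , 1. , 0.1, 0. ]), 'wrist_force': array([ 0.9, -0. ,  0.4]), 'wrist_torque': array([-0.,  0., -0.]), 'gripper_width': 0.9997010630345539}
```

View pics/scene0.png

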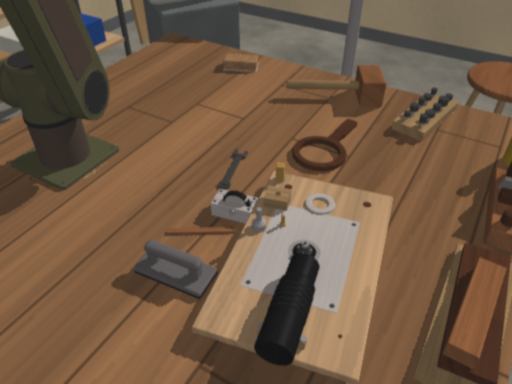

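View pics/side0.png

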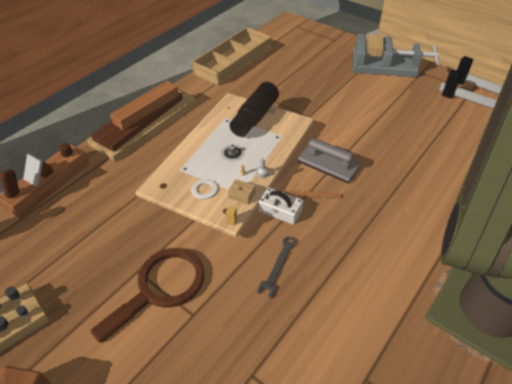

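```bash
python3 - <<'E'
import cv2
a=cv2.imread('pics/scene0.png');b=cv2.imread('pics/side0.png')
cv2.imwrite('pics/sz.png',cv2.resize(a[150:270,40:200],None,fx=5,fy=5,interpolation=cv2.INTER_CUBIC))
cv2.imwrite('pics/dz.png',cv2.resize(b[150:270,180:340],None,fx=5,fy=5,interpolation=cv2.INTER_CUBIC))
E
python3 - <<'E'
import cv2
a=cv2.imread('pics/scene0.png');b=cv2.imread('pics/side0.png')
cv2.imwrite('pics/sz1.png',cv2.resize(a[170:250,190:300],None,fx=7,fy=7,interpolation=cv2.INTER_CUBIC))
cv2.imwrite('pics/dz1.png',cv2.resize(b[140:240,210:320],None,fx=6,fy=6,interpolation=cv2.INTER_CUBIC))
E
```

```text
(no output)
```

View pics/sz1.png

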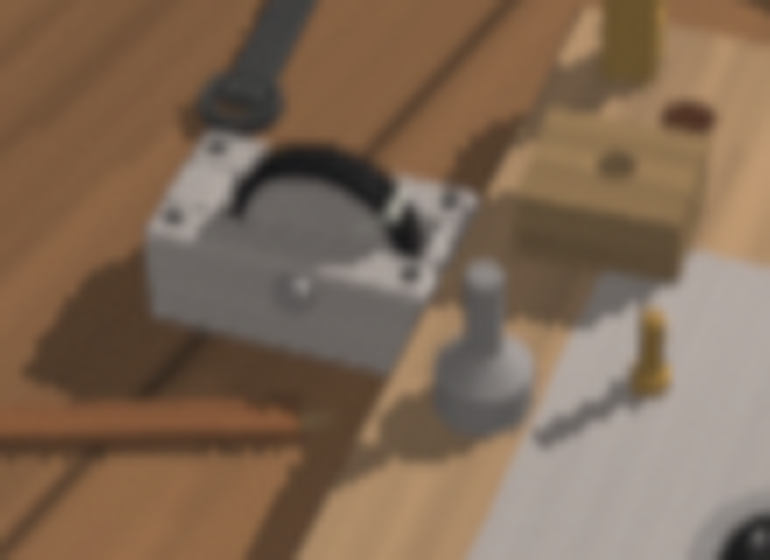

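View pics/dz1.png

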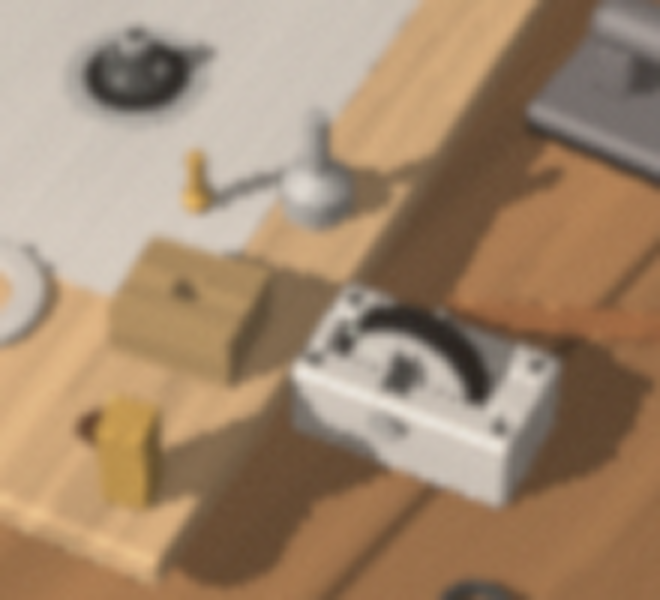

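```bash
cat >> h.py <<'E'
def fit():
    from scipy.optimize import least_squares
    sc=[(211.4,203.1),(221.7,188.6),(258.3,197.9),(250.7,212.6)]  # -x-y, -x+y, +x+y, +x-y
    sd=[(303.3,198.3),(293.3,213.3),(259.2,201.7),(268.3,187.5)]
    C=np.array([[-50,-28],[-50,28],[50,28],[50,-28]])
    def res(v,full=False):
        x,y,a=v[:3]; R=np.array([[np.cos(a),-np.sin(a)],[np.sin(a),np.cos(a)]])
        P=np.c_[C@R.T+[x,y],np.full(4,40)]
        r=[px("scene",p)-q for p,q in zip(P,sc)]+[px("side",p)-q for p,q in zip(P,sd)]
        return np.ravel(r)
    s=least_squares(res,[520,50,0]); return s.x,res(s.x)
E
python3 - <<'E'
from h import *
np.set_printoptions(precision=2,suppress=True)
x,r=fit(); print(x,r.reshape(-1,2))
x0,y0,a=x
ex=np.array([np.cos(a),np.sin(a),0]);ey=np.array([-np.sin(a),np.cos(a),0]);o=np.array([x0,y0,34])
for th in range(-90,91,18):
    t=np.radians(th)
    P=o-ex*32*np.sin(t)+[0,0,32*np.cos(t)]
    u=(px("scene",P)-[190,170])*7; v=(px("side",P)-[210,140])*6; print(th,u,v)
P=o+ey*13.5+[0,0,26]; print("ptr",(px("scene",P)-[190,170])*7,(px("side",P)-[210,140])*6)
E
```

```text
[517.56  48.29   0.19] [[-1.61 -0.35]
 [-2.5  -0.56]
 [ 0.06 -0.63]
 [-0.47  0.08]
 [-0.82  0.45]
 [-0.01  0.97]
 [-2.39 -1.41]
 [-1.5  -1.89]]
-90 [399.71 244.83] [349.26 340.73]
-72 [394.95 221.74] [352.71 326.48]
-54 [381.71 198.55] [362.59 315.96]
-36 [361.23 177.67] [378.06 310.3 ]
-18 [335.58 161.26] [397.65 310.16]
0 [307.42 151.05] [419.44 315.66]
18 [279.67 148.07] [441.16 326.28]
36 [255.17 152.55] [460.56 340.94]
54 [236.36 163.95] [475.62 358.1 ]
72 [225.02 180.99] [484.79 375.98]
90 [222.1  201.93] [487.24 392.72]
ptr [322.85 139.73] [404.93 347.4 ]
```

Run:
```python
from h import *
from scipy.spatial.transform import Rotation as R
np.set_printoptions(precision=3,suppress=True)
s=robot.read_state(); q=s["eef_rot"]; Rt=R.from_quat(np.r_[q[1:],q[0]]).as_matrix()
T=np.array(robot.get_calibration("wrist")["cam_to_world"])
print(Rt); print("cam in tool",Rt.T@(T[:3,3]-s["tool_pos"])); print(Rt.T@T[:3,:3])
a=.19
for k in range(4):
    y=a+k*np.pi/2
    M=np.array([[np.cos(y),np.sin(y),0],[np.sin(y),-np.cos(y),0],[0,0,-1]])
    qq=R.from_matrix(M).as_quat(); j=robot.solve_ik([517,48,110],np.r_[qq[3],qq[:3]]); print(k,M[:,0],j)
```

```text
[[ 0.959  0.282  0.   ]
 [ 0.282 -0.959 -0.   ]
 [ 0.     0.    -1.   ]]
cam in tool [  66.306   -0.282 -143.025]
[[-0.    -0.965 -0.262]
 [ 1.    -0.     0.   ]
 [-0.    -0.262  0.965]]
0 [0.982 0.189 0.   ] [ 0.093  0.333 -0.369  0.869  0.     3.044]
1 [-0.189  0.982  0.   ] [ 0.093  0.333 -0.369  0.869  0.     1.473]
2 [-0.982 -0.189  0.   ] [ 0.093  0.333 -0.369  0.869  0.    -0.097]
3 [ 0.189 -0.982  0.   ] [ 0.093  0.333 -0.369  0.869  0.    -1.668]
```

View pics/wrist0.png

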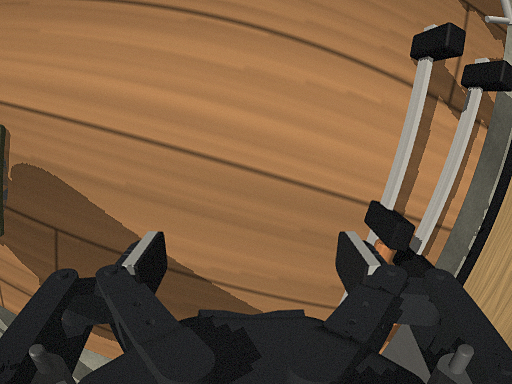

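```bash
cat >> h.py <<'E'
from scipy.spatial.transform import Rotation as R
def down(a,k=1):
    y=a+k*np.pi/2
    M=np.array([[np.cos(y),np.sin(y),0],[np.sin(y),-np.cos(y),0],[0,0,-1]])
    q=R.from_matrix(M).as_quat(); return np.r_[q[3],q[:3]]
def wpx(P,c):
    T=np.linalg.inv(np.array(c["cam_to_world"])); p=(T@np.r_[P,1])[:3]
    n=np.hypot(p[0],p[1]); th=np.arctan2(n,p[2]); return np.array([c["cx"]+c["fx"]*th*p[0]/n,c["cy"]+c["fy"]*th*p[1]/n])
def zoom(im,c,s,f):
    x,y=map(int,c); h,wd=s; cr=im[max(0,y-h):y+h,max(0,x-wd):x+wd]
    cv2.imwrite('pics/'+f,cv2.resize(cr,None,fx=5,fy=5,interpolation=cv2.INTER_CUBIC)); return max(0,x-wd),max(0,y-h)
E
python3 - <<'E'
from h import *
np.set_printoptions(precision=1,suppress=True)
robot.move_pose([517,46,140],down(.19)); robot.gripper_to(0.0)
s=robot.read_state(); print(s["t"],s["tool_pos"],s["wrist_force"],s["gripper_width"])
im=snap("wrist","w1.png"); c=robot.get_calibration("wrist"); np.save("c1.npy",c,allow_pickle=True)
for t in ("wheel_hub","lift"):
    print(t,[(round(d["p"],2),w("wrist",d["point"])) for d in robot.spot_in("wrist",t)[:2]])
print(wpx([517,48,66],c),wpx([517-50,48,40],c),wpx([567,48,40],c))
E
```

```text
4.1917 [517.  46. 140.] [0.6 0.2 0.3] -0.0021869790646920633
wheel_hub [(0.98, array([519.1,  51.5,  57.1]))]
lift [(0.77, array([656.3,  68. ,  34.6]))]
[251.2 195. ] [193.3 175.5] [308.  196.8]
```

View pics/w1.png

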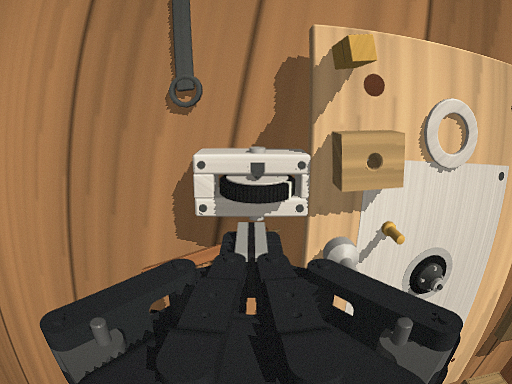

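Run:
```python
from h import *
im=cv2.imread('pics/w1.png'); print(zoom(im,(252,190),(55,75),'w1z.png'))
```

```text
(177, 135)
```

View pics/w1z.png

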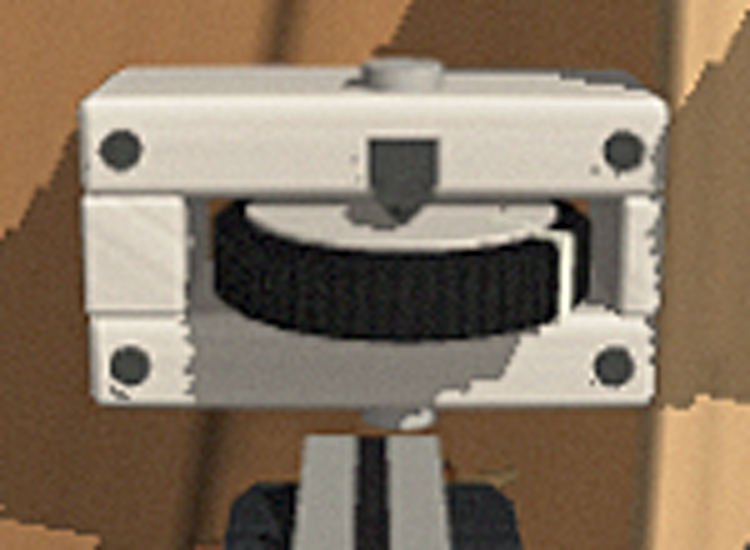

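```bash
cat > f.py <<'E'
from h import *
from scipy.optimize import least_squares
np.set_printoptions(precision=2,suppress=True)
c=np.load("c1.npy",allow_pickle=True).item()
o=np.array([177,135])
obs=np.array([(97,403),(82,103),(667,103),(653,403)])/5+o
C=np.array([[-50,-28],[-50,28],[50,28],[50,-28]])
def res(v):
    x,y,a=v; Rm=np.array([[np.cos(a),-np.sin(a)],[np.sin(a),np.cos(a)]])
    P=np.c_[C@Rm.T+[x,y],np.full(4,40)]
    return np.ravel([wpx(p,c)-q for p,q in zip(P,obs)])
s=least_squares(res,[517,48,.19]); v=s.x
E
python3 - <<'E'
from f import *
print(v,res(v))
x0,y0,a=v
ex=np.array([np.cos(a),np.sin(a),0]);ey=np.array([-np.sin(a),np.cos(a),0])
h=np.array([x0,y0,34])
for th in (-72,-54,-36,-18,0):
    t=np.radians(th); P=h-ex*32*np.sin(t)+[0,0,32*np.cos(t)]
    print(th,(wpx(P+ey*7,c)-o)*5,(wpx(P-ey*7,c)-o)*5)
print("ptr",(wpx(h+ey*13.5+[0,0,26],c)-o)*5)
E
```

```text
[517.72  47.83   0.19] [-1.01  1.66 -1.24 -1.32  1.36 -1.37  0.9   1.57]
-72 [557.98 223.25] [555.3 303.9]
-54 [536.7  236.27] [534.18 319.7 ]
-36 [496.41 247.33] [494.41 333.14]
-18 [440.47 254.81] [439.34 342.27]
0 [375.54 257.49] [375.5  345.54]
ptr [375.41 206.65]
```

```bash
cat > click.py <<'E'
from h import *
np.set_printoptions(precision=2,suppress=True)
a=.19; ex=np.array([np.cos(a),np.sin(a),0]); W=np.array([521.5,49.3,0])
def fz(base):
    robot.hold(0.05); return robot.read_state()["wrist_force"]-base
def click(drag=10,s0=5,target=9,zstart=67.5,lift=True):
    P=W+ex*s0
    robot.move_straight(P+[0,0,74],velocity=150); robot.hold(.15)
    base=robot.read_state()["wrist_force"]
    z=zstart; robot.move_straight(P+[0,0,z],velocity=40)
    prev=None; k=None
    while z>63:
        f=fz(base); print("z",round(z,2),f,robot.read_state()["tool_pos"])
        if f[2]>target-2: break
        if k is None and prev is not None and prev>1 and f[2]>prev: k=(f[2]-prev)/dz
        dz=0.5 if k is None else float(np.clip((target-f[2])/k,0.1,0.6))
        prev=f[2]; z-=dz; robot.move_straight(P+[0,0,z],velocity=20)
    zc=z
    for i in range(1,5):
        robot.move_straight(W+ex*(s0-drag*i/4)+[0,0,z],velocity=25)
        f=robot.read_state()["wrist_force"]-base; print("drag",drag*i/4,f, f@ex)
        kk=k or 8
        if f[2]<6 or f[2]>13: z-=float(np.clip((target-f[2])/kk,-.6,.6))
    f=fz(base); print("end",f,f@ex)
    robot.move_straight(W+ex*(s0-drag)+[0,0,z+12],velocity=60)
    return zc
def look(n):
    im=snap("wrist",n); c=robot.get_calibration("wrist")
    o=zoom(im,wpx(W+[0,0,60],c)-[0,0],(55,75),'z_'+n)
    print(robot.read_state()["t"])
E
python3 - <<'E'
from click import *
print(click())
robot.move_straight(W+[0,0,90])
look("w2.png")
E
```

```text
z 67.5 [ 0.03 -0.97  0.29] [526.25  50.2   67.45]
z 67.0 [1.07 0.33 0.76] [526.43  50.25  67.02]
z 66.5 [-0.94  0.31 -0.46] [526.4   50.24  66.5 ]
z 66.0 [-0.51 -1.05  1.34] [526.5   50.25  66.07]
z 65.5 [-1.52 -0.38  5.11] [526.69  50.29  65.89]
z 64.98 [-0.94 -0.62  8.4 ] [527.01  50.32  65.81]
drag 2.5 [2.27 0.9  5.89] 2.3972192847585023
drag 5.0 [0.29 0.48 7.28] 0.37643365819026114
drag 7.5 [-0.32  0.48  9.59] -0.22174027305586158
drag 10.0 [-1.78 -0.51 10.13] -1.8451064745463046
end [-1.27 -0.49  9.84] -1.3434616545016977
64.98362409745145
8.6417
```

View pics/z_w2.png

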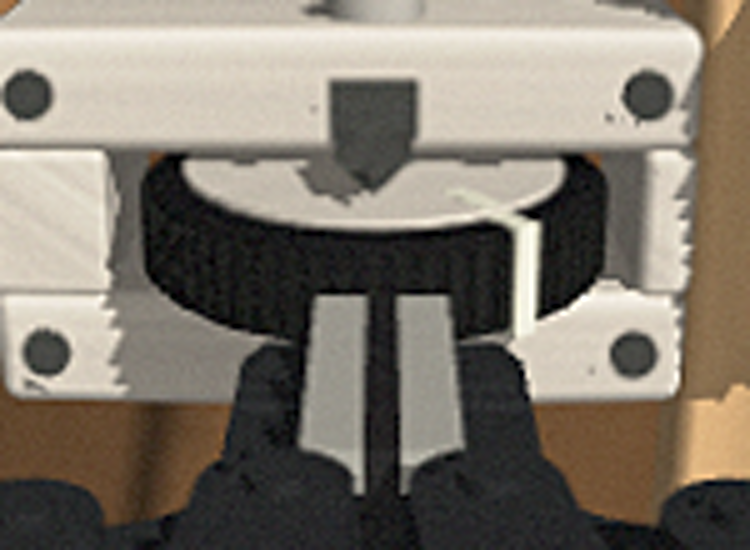

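The line moved one click, from about −54° to about −36°: it now sits at x≈527, with the wheel's middle at x≈373. I'll do the second click.

Run:
```python
from click import *
print(click(zstart=66.3))
robot.move_straight(W+[0,0,90])
look("w3.png")
```

```text
z 66.3 [-0.05 -0.6   0.2 ] [526.14  50.23  66.2 ]
z 65.8 [-0.6  -1.59  2.38] [526.38  50.25  65.97]
z 65.3 [-2.02 -0.59  5.26] [526.7   50.32  65.88]
z 64.7 [-1.57 -0.66  8.03] [527.39  50.43  65.79]
drag 2.5 [ 1.07 -0.45  6.29] 0.9661361496684328
drag 5.0 [ 0.35 -0.29  8.09] 0.29309558821017695
drag 7.5 [-1.06  0.12  8.08] -1.0200352716010526
drag 10.0 [-2.68 -0.96  9.89] -2.8101583791111646
end [-1.46 -0.57  9.84] -1.5403421809166584
64.7
12.0417
```

View pics/z_w3.png

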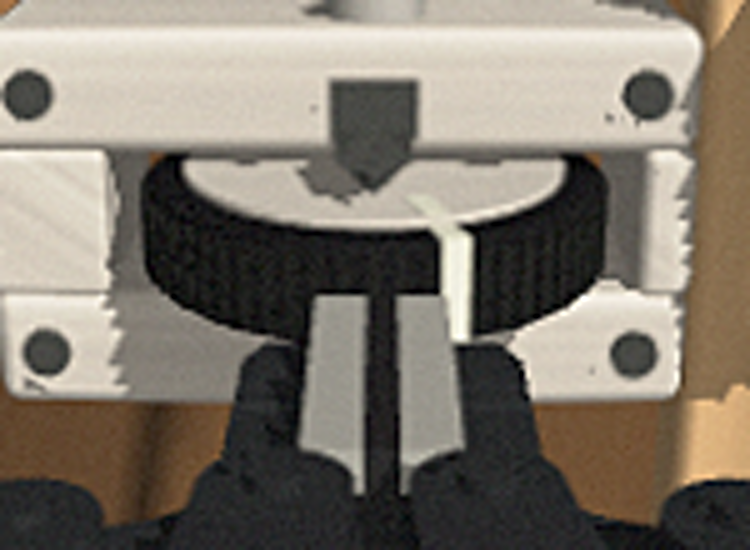

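The line is now at x≈457, with the pointer at x≈373, so one click remains (−18°).

Run:
```python
from click import *
print(click(zstart=66.3))
robot.move_straight(W+[0,0,90])
look("w4.png")
robot.move_straight(W+[0,0,140]); robot.hold(.2)
im=snap("wrist","w5.png"); c=robot.get_calibration("wrist"); zoom(im,wpx(W+[0,0,60],c),(55,75),"z_w5.png")
s=robot.read_state(); print(s["t"],s["wrist_force"],s["tool_pos"])
```

```text
z 66.3 [ 0.62 -0.37  0.02] [526.16  50.24  66.2 ]
z 65.8 [0.06 0.83 2.48] [526.37  50.24  65.98]
z 65.3 [-0.96  1.17  4.92] [526.69  50.31  65.89]
z 64.7 [-1.14  1.84  7.14] [527.41  50.44  65.79]
drag 2.5 [1.91 1.9  6.02] 2.2301354856095394
drag 5.0 [0.73 1.45 6.89] 0.9906525817607937
drag 7.5 [-0.01  1.38  9.28] 0.2483038229610687
drag 10.0 [-0.89  0.75  8.87] -0.732760612608901
end [-0.34  1.34  8.21] -0.07976305774596866
64.7
15.4417
16.175 [-0.37  0.12  0.81] [520.61  49.21 138.84]
```

View pics/z_w4.png

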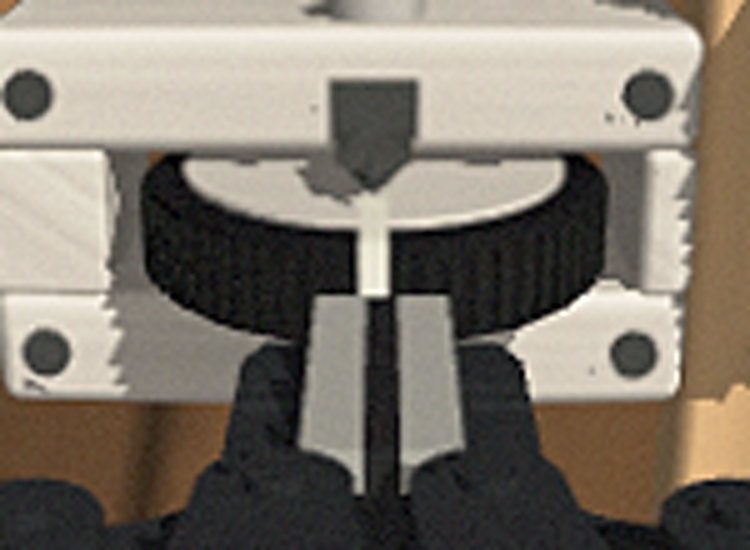

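View pics/w5.png

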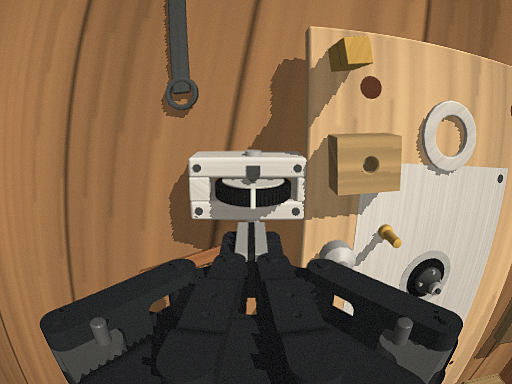

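The white line sits right under the pointer tip (both at x≈373 in the zoom). The bystanders look unmoved and the hand is clear, so I'm handing in.

Run:
```python
from click import *
robot.move_straight(W+[0,0,180]); robot.hold(.3); print(robot.read_state()["t"],robot.read_state()["wrist_force"]); robot.close_job()
```

```text
16.8917 [0.13 0.55 0.66]
the job is handed in; nothing more can be done
```

The router bit is at its marked height: the white line on the wheel's rim now rests right under the pointer tip at the very top, and the job is handed in.

- **Clicks:** The wheel started three clicks short, read from the wrist camera. I flicked it three times with the shut fingertips, pressing with about 6–10 N and dragging 10 mm towards the robot each time. A picture after each flick showed exactly one click, and the wheel never ran past the line.
- **Last checks:** In the last pictures the line and the pointer tip coincide, both at about x = 373 px in the zoomed view. The bystanders in that view looked unmoved, judged by eye. The mirror frame and push pad were out of view and not checked. The hand is about 115 mm above the wheel, the wrist force is near zero, and the job took about 17 s.
- **Disagreement:** My first position estimate, from the housing's corners, was about 4 mm off along the wheel's x axis because the wheel is not centred in its housing. I corrected this from the rim and pointer before touching the wheel. No other check failed.

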